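# Slide the carrying tray out from under two stacked sample tins

## Robot

A 6-joint arm with a two-finger parallel gripper is mounted at the origin on the work surface. World frame = base frame: x ahead of the robot, y to its left, z up, the work surface at z = 0. Lengths are in m, angles in rad, forces in N, time in s.
With the tool pointing down it reaches from about 0.35 to 0.975 m from the base axis. Payload 4.9 kg.
Tool frame: the origin (TCP) lies midway between the tips of the shut fingers; the grasp point (between the pads) lies behind it (manip.tcp_to_grasp is the z of the grasp point in the tool frame, in m); z points along the fingers, y is the direction in which the jaws open and shut (so a half turn about z gives the same grasp; the last joint's range is limited). The gripper opens to 85 mm and grips with 20 to 120 N. Pads are 22 mm wide; open, the fingers measure 114 mm over their backs; the gripper's body (76 mm by 85 mm) begins 54 mm behind the grasp point. The pads swing forward as they close: fully open they stand 13 mm farther back than shut.
Start: joints at [1.023, 0.053, 1.613, -0, 1.476, -0.119], TCP at [0.26, 0.568, 0.231] pointing down, gripper open.
Joint ranges: [-3.01, 3.01], [-1.01, 2.22], [0.06, 2.58], [-1.02, 4.17], [0.09, 2.62], [-3.14, 3.14]. Speed limits (rad/s): [2.57, 2.57, 3.14, 3.14, 3.14, 3.14].

## Interface

Orientations are given as a unit quaternion [w, x, y, z].
In Python, from plant import status, vision, order, regions_of, manip gives the robot as it stands. The module is installed in compiled form; this text tells all that it offers.
- The arm moves only by the shell command python3 -m crank 'ROWS'. ROWS is JSON, one flat list of numbers, 5 for each row, row after row: the shift along the tool's x, y, z in mm, then the turn about the tool's z in degrees, then the opening in per cent of the stroke, from 0 (shut) to 100 (fully open). In form: [tx, ty, tz, yaw, fingers, tx, ty, tz, yaw, fingers, ...]. A call has exactly 10 rows; each row is the pose to reach, as a shift and turn from the pose commanded when the call began, along the tool's axes at that moment; what a row does not reach only later rows make up. A row lasts 1/10 s, in which the tool goes at most 50 mm and 8.59 degrees, less where a joint would pass 70% of its speed; a pose out of reach is approached as far as the arm can. A call with a gripper value outside its range is refused whole. The fingers move at their own pace and stop on an object; the grip force is fixed at half the most. Time passes only in rows, so rows that repeat a pose let the fingers close, or fill a call up. It gives the time, the measured TCP pose, the force and the opening at its end, in the units of the state.
- status.state(): the state, without advancing time (a new reading comes with each control period).
- vision.grab_frame(name): name is "scene" or "top"; returns (picture, depth): 400x640x3 uint8, red, green, blue; 400x640 float32, m along the optical axis (not along the pixel's ray), 0 where there is no reading.
- vision.get_calibration(name): a dict with "camera_matrix" (3x3 intrinsics, pixels), "R" (3x3) and "t" (3): a world point X has camera coordinates R X + t. Camera axes: x right, y down, z forward; pixel columns grow to the right and rows downward; lengths in m; the calibration is good to about 2 mm. A picture is of the moment at which its call begins. get_calibration takes no time and is no camera call.
- order.job_done(): hands the job in, once; it reports no verdict.
Trained networks look in the newest picture that a camera, given by its name, has taken for a name from the list of things; names that differ only in an ending like _2 or _b are one class to them, and where a whole thing is asked for, a point or a joint stands for the part that bears it (a point fixed in the world has none). Each returns a list of dicts, best first, with "confidence" (0 to 1); they miss things now and then, are a little off and sometimes report something else, mostly with a low value. They report only what shows in the picture. A call takes as long as a camera call.
- regions_of(camera, name): "region" (400x640 bool, what is visible of it) and "extent" ([centre column, centre row, width, height] in pixels, round what is visible of it).
The state is a dict: "time": time; "joint_pos": joint angles; "joint_vel": joint speeds; "joint_efforts": joint torques, N m; "tool_pos": TCP position; "tool_rot": TCP orientation; "contact_force": force on the tool from outside, world axes, zero at the start; "ft_torque": the same for the moment, N m; "gripper_width": opening from 0.0 (shut) to 1.0 (fully open).
Only numpy, scipy, OpenCV 4.12 (cv2) and the standard library are available. Lean on these libraries where they do the work, as an engineer would, in place of code of your own. Each camera call takes 0.05 s, during which the arm holds its last target. There are 200 camera calls.

## Task

Two lidded sample tins stand one on the other on a carrying tray, behind two short stop posts on the lab bench. Slide that tray out between the posts by its handle until it is completely clear of the tins, so that the tins settle upright on the bench where they are, still one on the other, and leave the tray lying flat on the bench. Do not lift or topple the tins, and leave the other tray, which carries a single tin, where it is.

Things in the scene. Friction and masses are not known exactly. Their poses are not given: they have to be found in the camera images.
- tray_handle (a point): Middle of the upright wooden fin handle (34 long in x, 12 thick in y, 6 to 40 mm above the bench) of the aluminium tray under the two stacked tins; point 23 mm above the bench. Tray plate 130 x 48 x 6 mm, about 130 g, flat on the bench: 22 mm of it lies towards its -x, 108 mm towards +x, under the tins. Tray axes, z up. It slides out towards its -x (robot side); clear of the tins after 70 mm.
- tin_low_center (a point): Centre of the lower stacked tin: round, lidded, aluminium, 80 mm diameter, 24 mm high, about 70 g, loose on the tray, centre 18 mm above the bench and 78 mm towards tray +x from the handle. Two fixed steel posts, 10 mm thick, 52 mm high, 27 mm from it towards tray -x and 36 mm to either side, hold it back; the tray passes between them with 7 mm to spare each side. z up.
- tin_top_center (a point): Centre of the upper tin, identical, standing loose on the lower one; its centre starts 42 mm above the bench, its lid at 54 mm. z up.
- other_tray_handle (a point): Middle of the fin handle of the other tray, identical, between an identical pair of posts with only a single tin on it. To be left alone. Its +x runs towards its tin, z up.

How it is judged:
By the outcome, as a careful person would: the job done as asked, in the order asked, and still so for the second after the job is handed in, with the robot touching nothing.
It also fails if it takes over 32 s, if anything falls off the work surface, if the arm or the gripper's body presses on something with over 40 N, if the wrist force passes 120 N, or if a joint passes its speed limit or range.

## Working session

There is one attempt and no reset: what is moved stays moved. The work goes in short steps, Python scripts to look and compute and a shell command to move; the robot and the scene stay as the last step left them, time stands still between calls to the robot, and variables do not carry over. Pictures are saved under pics/ and viewed, on a budget of 10 in all, crops included, one or two more only if the job needs it, and the job is handed in when it is done.

```bash
mkdir -p pics; cat > h.py <<'E'
import numpy as np, cv2
from plant import status, vision, order, regions_of, manip
def world(cam,depth,mask=None):
    c=vision.get_calibration(cam);K=np.array(c["camera_matrix"]);R=np.array(c["R"]);t=np.array(c["t"])
    v,u=np.mgrid[0:400,0:640]
    P=np.stack([(u-K[0,2])/K[0,0]*depth,(v-K[1,2])/K[1,1]*depth,depth],-1)
    return (P-t)@R   # R^T (P-t)
E
python3 - <<'E'
from h import *
s=status.state();print(s, manip.tcp_to_grasp)
ims=[]
for cam in ("scene","top"):
    im,d=vision.grab_frame(cam);ims.append(im);W=world(cam,d)
    np.savez(f"{cam}.npz",im=im,d=d,W=W)
    for n in ("tray_handle","tin_top_center","tin_low_center","other_tray_handle"):
        for r in regions_of(cam,n)[:3]:
            m=r["region"]&(d>0)
            p=W[m]; print(cam,n,round(r["confidence"],2),np.round(r["extent"]),m.sum(),np.round(np.median(p,0),4),"zmax",np.round(np.percentile(p[:,2],[5,95]),3) if m.sum() else "")
    cv2.imwrite(f"pics/{cam}0.png",im[:,:,::-1])
E
```

```text
{'time': 0.0, 'joint_pos': array([ 1.02298047e+00,  5.33759450e-02,  1.61432326e+00,  2.36001340e-05,
        1.47598935e+00, -1.19010408e-01]), 'joint_vel': array([-7.20937598e-05,  4.26203794e-04,  1.20852567e-03, -1.05855184e-03,
       -5.35579185e-04,  1.17923851e-04]), 'joint_efforts': array([-8.74164834e-04, -3.93702078e+01, -3.70168984e+01, -3.49807378e-04,
        7.11154891e-03,  1.69663377e-07]), 'tool_pos': array([0.25953342, 0.56787122, 0.23003371]), 'tool_rot': array([-3.54062786e-04,  2.12764854e-01,  9.77102870e-01, -9.86399131e-04]), 'contact_force': array([0.71360698, 0.03411615, 0.97083808]), 'ft_torque': array([ 0.01722812,  0.00819608, -0.02737162]), 'gripper_width': 0.9952488435864972} -0.0187
scene tray_handle 0.47 [412. 223.  23.  20.] 185 [0.5602 0.2161 0.007 ] zmax [0.003 0.04 ]
scene tin_top_center 0.45 [413. 224.  22.  22.] 204 [0.5599 0.2161 0.007 ] zmax [0.003 0.04 ]
scene tin_low_center 0.71 [403. 260.  39.  21.] 244 [0.6783 0.2189 0.0232] zmax [0.008 0.03 ]
scene other_tray_handle 0.63 [278. 182.  23.  27.] 340 [ 0.5487 -0.1216  0.0077] zmax [0.001 0.04 ]
top tray_handle 0.79 [199. 220.  30.  39.] 874 [0.5734 0.2089 0.0064] zmax [0.004 0.04 ]
top tin_top_center 0.98 [200. 182.  43.  44.] 1595 [0.6401 0.2115 0.054 ] zmax [0.052 0.056]
top other_tray_handle 0.67 [389. 235.  34.  45.] 851 [ 0.5503 -0.1263  0.0061] zmax [0.004 0.04 ]
```

```bash
python3 - <<'E'
from h import *
a=np.load("top.npz");im=a["im"];W=a["W"];d=a["d"]
x,y,z=W[...,0],W[...,1],W[...,2]
near=lambda cx,cy,r:(d>0)&(np.hypot(x-cx,y-cy)<r)
# tin lid
m=near(.64,.2115,.06)&(z>.051)&(z<.057); n,l,st,c=cv2.connectedComponentsWithStats(m.astype(np.uint8)); k=1+st[1:,4].argmax(); mm=l==k
(cc,r)=cv2.minEnclosingCircle(W[mm][:,:2].astype(np.float32)); print("lid",mm.sum(),W[mm].mean(0),cc,r)
# handle top
m=near(.5734,.21,.05)&(z>.034)&(z<.046)&(x<.60); p=W[m][:,:2]
print("fin",m.sum(),p.mean(0),np.median(W[m][:,2]),cv2.minAreaRect(p.astype(np.float32)))
# plate
m=near(.57,.21,.07)&(z>.003)&(z<.010)&(x<.62);p=W[m][:,:2];print("plate",m.sum(),cv2.minAreaRect(p.astype(np.float32)),p.min(0),p.max(0))
q=p.mean(0); print(q)
cv2.imwrite("pics/comb.png",np.vstack([cv2.resize(im[120:280,120:460],(800,376))[:,:,::-1],np.load("scene.npz")["im"][140:300,200:540][:,:,::-1].repeat(1,0) if 0 else cv2.resize(np.load("scene.npz")["im"][150:290,220:520][:,:,::-1],(800,224*1))]))
E
```

```text
lid 1589 [0.64073694 0.21185976 0.05402983] (0.6392964124679565, 0.20851455628871918) 0.044795531779527664
fin 139 [0.56393034 0.21340674] 0.03961194700074646 ((0.5639645457267761, 0.2141810953617096), (0.03383801504969597, 0.012064628303050995), 0.04782155156135559)
plate 738 ((0.561039388179779, 0.21096459031105042), (0.1111183762550354, 0.1269957423210144), 4.062632083892822) [0.50737514 0.14707486] [0.61939756 0.27333672]
[0.57828157 0.20906789]
```

View pics/comb.png

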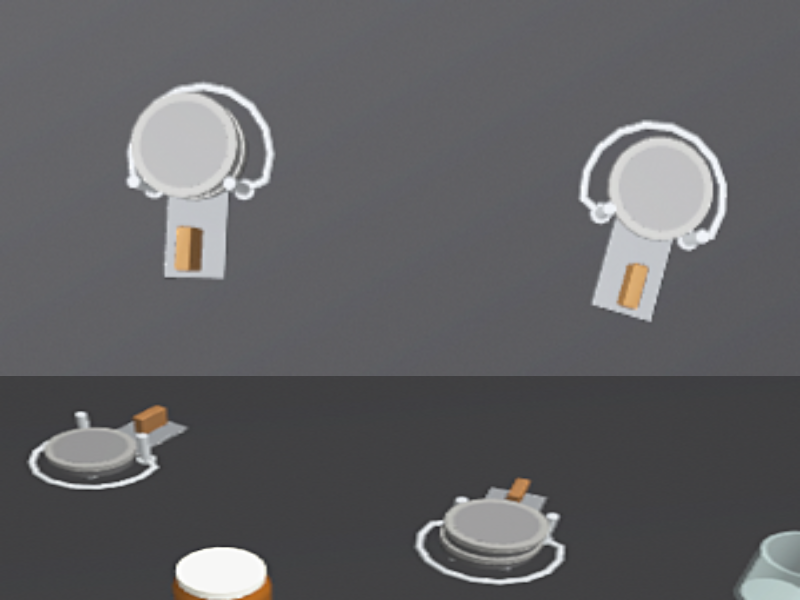

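The top view (crop pixels) shows the two-tin tray on the left, with its fin at (188,248) and lid at (185,145). The single-tin tray is on the right, with its fin at (633,286). The scene view agrees. Next I'll get the tray yaw from the plate edges.

```bash
python3 - <<'E'
from h import *
a=np.load("top.npz");im=a["im"].astype(float);W=a["W"];d=a["d"]
c=vision.get_calibration("top");K=np.array(c["camera_matrix"]);R=np.array(c["R"]);t=np.array(c["t"])
g=im.sum(2)/3
def onplane(u,v,h):
    r=R.T@np.array([(u-K[0,2])/K[0,0],(v-K[1,2])/K[1,1],1]);o=-R.T@t;return (o+r*(h-o[2])/r[2])[:2]
L=[];Rr=[]
for v in range(206,236):
    row=g[v,180:230]; idx=np.where(row>140)[0]
    if len(idx)<8: continue
    th=140
    i=idx[0];j=idx[-1]
    f=lambda a,b:a+(th-row[a])/(row[b]-row[a])
    L.append(onplane(180+f(i-1,i),v,.006));Rr.append(onplane(180+j+(row[j]-th)/(row[j]-row[j+1]),v,.006))
for n,e in(("L",L),("R",Rr)):
    e=np.array(e);k=np.polyfit(e[:,0],e[:,1],1);print(n,len(e),np.degrees(np.arctan(k[0])),np.polyval(k,.564),np.std(e[:,1]-np.polyval(k,e[:,0])),e[[0,-1]])
# fin top from depth
m=(d>0)&(np.hypot(W[...,0]-.5734,W[...,1]-.21)<.05)&(W[...,2]>.034)&(W[...,2]<.046)&(W[...,0]<.60)
print(cv2.fitLine(W[m][:,:2].astype(np.float32),cv2.DIST_HUBER,0,.01,.01).ravel())
# posts: high small things
for s in(1,-1):
    m=(d>0)&(np.hypot(W[...,0]-.613,W[...,1]-.2125-s*.036)<.014)&(W[...,2]>.046); print(m.sum(),W[m].mean(0), W[m].max(0))
E
```

```text
L 30 -0.34689934858564975 0.2386289140719943 0.0002571648403465871 [[0.60113898 0.23846387]
 [0.54711457 0.23854456]]
R 30 -0.37564041047291596 0.19058375122093552 0.00030584244548417783 [[0.6018282  0.19006338]
 [0.54780286 0.19109784]]
[ 0.9996054  -0.0280899   0.56370926  0.21333347]
70 [0.61637068 0.24444076 0.05255489] [0.62524277 0.2541228  0.05678137]
82 [0.61667262 0.18161703 0.05224571] [0.62683169 0.19027798 0.05578164]
```

```bash
python3 -m crank '[-40,-18,0,-4,80,-85,-39,0,-8,60,-127,-59,0,-12,60,-170,-78,0,-16,60,-212,-98,0,-20,60,-254,-117,0,-24,60,-296,-137,0,-24,60,-339,-156,0,-24,60,-381,-176,20,-24,60,-424,-195,40,-24,60]'
python3 -m crank '[0,0,0,0,60,0,0,10,0,60,0,0,25,0,60,0,0,45,0,60,0,0,65,0,60,0,0,85,0,60,0,0,95,0,60,0,0,100,0,60,0,0,100,0,60,0,0,100,0,60]'
python3 - <<'E'
from h import *
s=status.state();q=s["tool_rot"];from scipy.spatial.transform import Rotation as Ro
M=Ro.from_quat(q[[1,2,3,0]]).as_matrix();print(s["time"],s["tool_pos"],s["gripper_width"],M.round(4))
im,d=vision.grab_frame("scene");cv2.imwrite("pics/s1.png",cv2.resize(im[130:310,250:550],(800,480))[:,:,::-1])
E
```

```text
time: 1.5
tool_pos: [0.565, 0.2144, 0.1928]
tool_rot: [0.001, 0.005, 1.0, 0.0]
contact_force: [-0.3, 1.1, -0.2]
gripper_width: 0.606
time: 2.5
tool_pos: [0.5639, 0.2164, 0.093]
tool_rot: [0.001, 0.005, 1.0, 0.0]
contact_force: [-0.4, 0.3, 0.7]
gripper_width: 0.603
2.5 [0.56388836 0.21641781 0.09301528] 0.6034164833236064 [[-1.0e+00  9.4e-03  1.7e-03]
 [ 9.4e-03  1.0e+00  4.0e-04]
 [-1.7e-03  4.0e-04 -1.0e+00]]
```

View pics/s1.png

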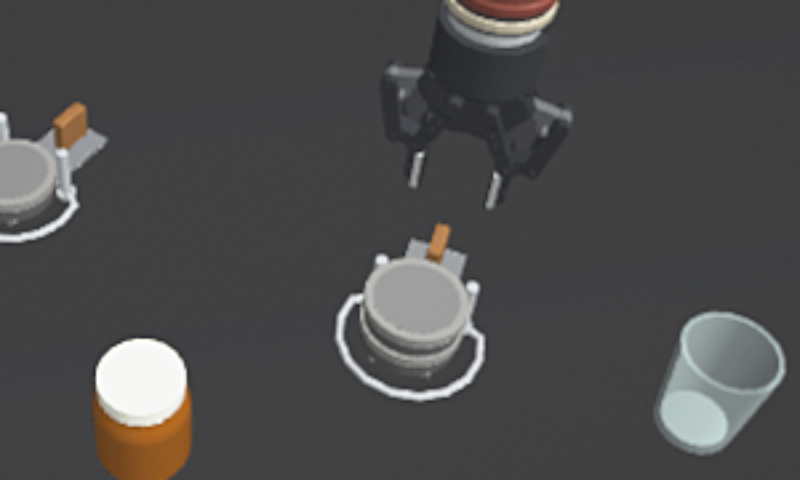

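The open fingers straddle the fin at (438,242), centred and aligned. I'll descend to a TCP of about 12 mm to stay clear of the plate, then close.

```bash
python3 -m crank '[0,-1,15,0,60,0,-1,35,0,60,0,-1,55,0,60,0,-1,70,0,60,0,-1,77,0,60,0,-1,80,0,60,0,-1,80,0,60,0,-1,80,0,40,0,-1,80,0,30,0,-1,80,0,20]'
python3 -m crank '[0,0,0,0,15,0,0,0,0,10,0,0,0,0,5,0,0,0,0,0,0,0,0,0,0,0,0,0,0,0,0,0,0,0,0,0,0,0,0,0,0,0,0,0,0,0,0,0,0,0]'
python3 - <<'E'
from h import *
s=status.state();print(s["tool_pos"],s["contact_force"],s["gripper_width"])
im,d=vision.grab_frame("scene");cv2.imwrite("pics/s2.png",cv2.resize(im[160:280,310:510],(800,480))[:,:,::-1])
E
```

```text
time: 3.55
tool_pos: [0.5639, 0.2151, 0.0128]
tool_rot: [0.001, 0.005, 1.0, 0.0]
contact_force: [-0.1, 0.6, 0.2]
gripper_width: 0.201
time: 4.55
tool_pos: [0.5637, 0.215, 0.0126]
tool_rot: [0.0, 0.005, 1.0, 0.0]
contact_force: [-2.5, -1.7, 5.3]
gripper_width: 0.13
[0.563702   0.21503245 0.01260981] [-2.45257644 -1.73825419  5.25253608] 0.12996606785549628
```

View pics/s2.png

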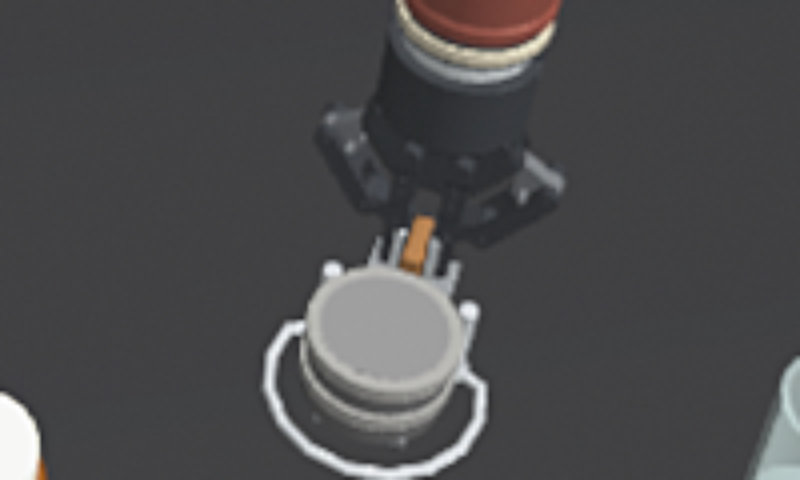

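The fin is held, at an opening of about 11 mm. The stack is still upright against the posts. I'll make a first short pull.

```bash
python3 -m crank '[1,0,0,0,0,3,0,0,0,0,5,0,0,0,0,8,0,0,0,0,11,0,0,0,0,14,0,0,0,0,17,0,0,0,0,19,0,0,0,0,20,0,0,0,0,20,0,0,0,0]'
python3 - <<'E'
from h import *
im,d=vision.grab_frame("top");W=world("top",d)
a=[cv2.resize(im[150:250,150:250],(400,400))]
m=(d>0)&(np.hypot(W[...,0]-.64,W[...,1]-.212)<.034)&(W[...,2]>.045)
print(m.sum(),W[m].mean(0),np.linalg.lstsq(np.c_[W[m][:,:2]-W[m][:,:2].mean(0),np.ones(m.sum())],W[m][:,2],rcond=None)[0])
im,d=vision.grab_frame("scene");a.append(cv2.resize(im[180:280,350:450],(400,400)));cv2.imwrite("pics/s3.png",np.hstack(a)[:,:,::-1])
E
```

```text
time: 5.6
tool_pos: [0.5438, 0.2153, 0.0126]
tool_rot: [0.001, 0.005, 1.0, 0.0]
contact_force: [4.0, -1.5, 4.6]
gripper_width: 0.129
1152 [0.63985053 0.211779   0.0542345 ] [-0.00426433  0.00316096  0.0542345 ]
```

View pics/s3.png

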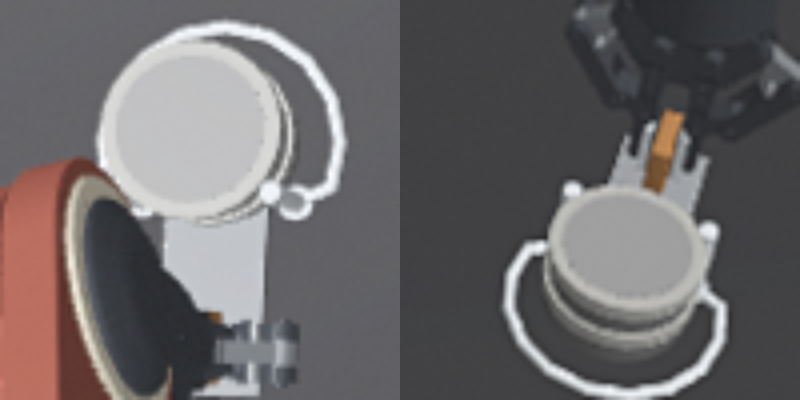

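```bash
python3 -m crank '[6,0,0,0,0,20,0,0,0,0,42,0,0,0,0,62,0,0,0,0,78,0,0,0,0,86,0,0,0,0,90,0,0,0,0,90,0,0,0,0,90,0,0,0,0,90,0,0,0,0]'
python3 - <<'E'
from h import *
im,d=vision.grab_frame("top");W=world("top",d)
a=[cv2.resize(im[150:250,150:250],(400,400))]
m=(d>0)&(np.hypot(W[...,0]-.64,W[...,1]-.212)<.034)&(W[...,2]>.035)
print(m.sum(),W[m].mean(0),np.linalg.lstsq(np.c_[W[m][:,:2]-W[m][:,:2].mean(0),np.ones(m.sum())],W[m][:,2],rcond=None)[0])
im,d=vision.grab_frame("scene");a.append(cv2.resize(im[180:280,350:450],(400,400)));cv2.imwrite("pics/s4.png",np.hstack(a)[:,:,::-1])
E
```

```text
time: 6.7
tool_pos: [0.4527, 0.2163, 0.0126]
tool_rot: [-0.001, 0.005, 1.0, 0.0]
contact_force: [-1.4, 1.2, 9.9]
gripper_width: 0.121
1136 [0.63986416 0.21196871 0.04814424] [-8.60877247e-05  4.09561176e-03  4.81442352e-02]
```

View pics/s4.png

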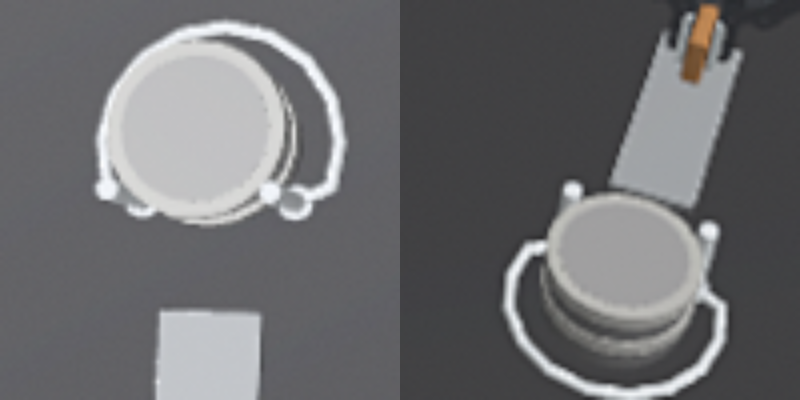

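The tray is clear of the tins, and the stack is level with its lid at 48 mm, as expected on the bench. I'll release and retreat.

```bash
python3 -m crank '[0,0,0,0,20,0,0,0,0,35,0,0,0,0,50,0,0,0,0,60,0,0,0,0,60,0,0,-10,0,60,0,0,-30,0,60,0,0,-60,0,60,0,0,-100,0,60,0,0,-140,0,60]'
python3 -m crank '[0,15,-20,0,60,0,40,-40,0,60,0,70,-50,0,60,0,100,-50,0,60,0,130,-50,0,60,0,160,-50,0,60,0,190,-50,0,60,0,200,-50,0,60,0,200,-50,0,60,0,200,-50,0,60]'
python3 - <<'E'
from h import *
im,d=vision.grab_frame("top");W=world("top",d)
a=[cv2.resize(im[130:290,140:440],(800,427))]
m=(d>0)&(np.hypot(W[...,0]-.64,W[...,1]-.212)<.034)&(W[...,2]>.035)
print(m.sum(),W[m].mean(0),np.linalg.lstsq(np.c_[W[m][:,:2]-W[m][:,:2].mean(0),np.ones(m.sum())],W[m][:,2],rcond=None)[0])
m=(d>0)&(W[...,0]>.445)&(W[...,0]<.55)&(abs(W[...,1]-.216)<.018)&(W[...,2]<.015)
print("plate z",m.sum(),W[m].mean(0),np.linalg.lstsq(np.c_[W[m][:,:2]-W[m][:,:2].mean(0),np.ones(m.sum())],W[m][:,2],rcond=None)[0])
r=regions_of("top","other_tray_handle")
for q in r[:3]: print(q["confidence"],q["extent"],np.median(W[q["region"]&(d>0)],0))
cv2.imwrite("pics/s5.png",a[0][:,:,::-1])
E
```

```text
time: 7.8
tool_pos: [0.4529, 0.2159, 0.1538]
tool_rot: [-0.0, 0.005, 1.0, -0.0]
contact_force: [0.7, 1.0, 0.5]
gripper_width: 0.6
time: 8.8
tool_pos: [0.4553, 0.4153, 0.2022]
tool_rot: [-0.0, 0.005, 1.0, -0.0]
contact_force: [0.2, 0.9, 0.1]
gripper_width: 0.601
1141 [0.6398337  0.21189396 0.048245  ] [0.00101214 0.00415993 0.048245  ]
plate z 983 [0.5027773  0.21508288 0.00600642] [-0.00434078 -0.00451819  0.00600642]
0.86 [390.0, 237.1, 37.4, 45.8] [ 0.55027901 -0.1264331   0.00596087]
```

View pics/s5.png

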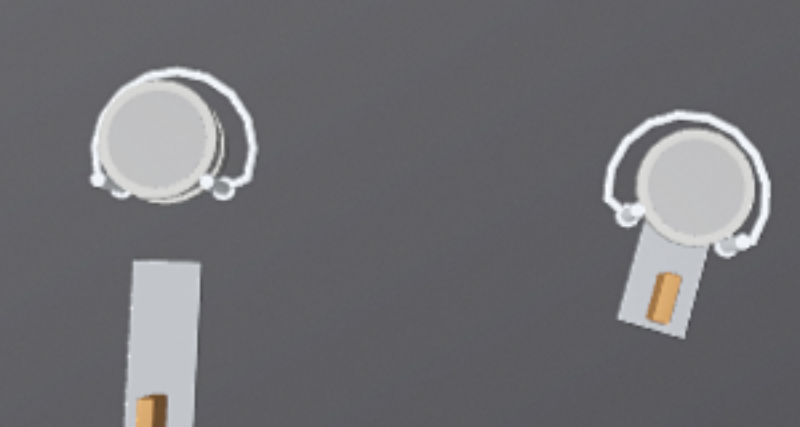

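The tins at (157,140) are stacked behind their posts. The tray, with its front edge at about y=262 px, is well clear and flat. The other tray hasn't moved.

```bash
python3 -c "
from plant import order
print(order.job_done())"
```

```text
the job is handed in; nothing more can be done
None
```

I gripped the two-tin tray by its fin and slid it about 111 mm straight out between the posts, then let go and backed the arm away. I handed the job in at about 9 s of the 32 s allowed.

- **Tins:** still stacked and level. The upper lid is at 48 mm, which is right for two 24 mm tins standing on the bench. The stack moved less than 1 mm sideways.
- **Tray:** lying flat with its top at 6.0 mm, and well clear of the tins.
- **Other tray:** its handle is where it was, within about 0.2 mm.
- **Forces:** the readings at the end of each move stayed at about 10 N or less.

None of the final checks failed or disagreed. In the first scene-camera picture, the network's fix for the upper tin landed on the tray handle, so I used the top-camera positions instead; these matched the sizes given.

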